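# Hold the amber reference cuvette in the photometer beam

## Task

Slide the red tab on the photometer's lamp all the way open, then lift the amber reference cuvette out of the rack, touching it by its two white frosted faces only and never by the coloured glass. Finish while still holding it in the open gap of the photometer: upright, centred on the light beam about midway between lamp and detector, clear of everything but the fingers, its clear windows facing squarely along the beam. Leave the other two cuvettes and the things on the bench where they are.

Things in the scene. Friction and masses are not known exactly. Their poses are not given: they have to be found in the camera images.
- photometer: photometer fixed to the bench: base plate 120 x 330 x 15 mm, white lamp block at its -y end, grey detector block at +y, each 100 (x) x 95 mm (y), tops 130 mm above the bench; open gap from y = -65 to +65 mm, less 8 mm for the shutter blade at the lamp. Origin: centre of the underside; z up. The beam runs along its y, 95 mm above the bench, over a red line on the base.
- beam (a point): the middle of the light path: on the beam, midway between lamp and detector, 95 mm above the bench; axes as the photometer's (y along the beam)
- shutter (a joint): shutter slide in m: 0 closed, 0.030 fully open (end stop); it is opened by moving the red tab along the photometer's +x axis, against about 1.5 N of friction, and stays where it is left; at the start it is within 6 mm of closed
- shutter_tab (a point): centre of the top of the red upright tab on the lamp's top, 167 mm above the bench; the tab is 8 mm thick (photometer's x), 24 mm wide (y) and stands 36 mm tall, 37 mm above the lamp's top. A flat rod 3 mm thick lies on the lamp's top from the tab towards the gap, moving with it
- rack: white cuvette rack fixed to the bench, 170 x 52 x 18 mm, long side along its x; three pockets 12 mm deep in a row along x, 50 mm apart, 27 x 19 mm. Origin: centre of its underside
- amber_cuvette: the cuvette to hold: 24 (its x) x 16 (y) x 60 mm tall (z), about 50 g, upright in any one pocket, underside 6 mm above the bench. Its broad +y and -y faces are white frosted plates 22 mm wide, 2.5 mm thick, full height; between them is amber glass whose clear windows are the narrow +x and -x ends (11 mm wide, 1 mm proud of the plates): light passes along x. Origin: centre of its underside
- amber_mid (a point): centre of the amber cuvette, 30 mm above its underside; axes as the cuvette's
- amber_glass: the amber glass block with the clear windows, 24 x 11 x 60 mm, part of the amber cuvette (same origin and axes); not to be touched by the gripper
- green_cuvette: green cuvette of the same shape in another pocket, to be left alone; origin at the centre of its underside
- blue_cuvette: blue cuvette of the same shape in another pocket, to be left alone; origin at the centre of its underside
- dish: low glass dish, 84 mm across, 18 mm tall, bystander; origin at the centre of its underside
- wash_bottle: white bottle with green cap, 64 mm across, 160 mm tall, bystander; origin at the centre of its underside
- beaker: glass beaker, 70 mm across, 90 mm tall, bystander; origin at the centre of its underside
- tip_box: blue box with clear lid, 85 x 120 x 65 mm, bystander; origin at the centre of its underside
- jar: amber jar with orange cap, 60 mm across, 75 mm tall, bystander; origin at the centre of its underside
Not all that is in view belongs to the job. There is more than one size of the rack; the one meant has the size given above.

How it is judged:
By the outcome, as a careful person would: the job done as asked, in the order asked, and still so for the second after the job is handed in, while the arm keeps its last pose, push and grip.
It also fails if it takes over 51 s, if anything falls off the work surface, if the arm or the gripper's body presses on something with over 40 N, if the wrist force passes 120 N, or if a joint passes its speed limit or range.

## Robot

A 6-joint arm with a two-finger parallel gripper is mounted at the origin on the work surface. World frame = base frame: x ahead of the robot, y to its left, z up, the work surface at z = 0. Lengths are in m, angles in degrees, forces in N, time in s.
With the tool pointing down it reaches from about 0.35 to 0.85 m from the base axis. Payload 8.1 kg.
Tool frame: the origin (TCP) lies at the very end of the fingers, on their centre line; the grasp point (between the pads) lies 19 mm behind it (r.hold_point_z is the distance from the TCP to the grasp point, in m); z points along the fingers, y is the line along which they close (so a half turn about z gives the same grasp; the last joint's range is limited). The gripper opens to 93 mm and grips with 3 to 60 N. Pads are 15 mm wide; open, the fingers measure 128 mm over their backs; the gripper's body (75 mm by 188 mm) begins 65 mm behind the grasp point.
Start: joints at [62.773, 7.471, 85.268, -0, 87.261, -4.893], TCP at [0.228, 0.555, 0.219] pointing down, gripper open.
Joint ranges: [-169.43, 169.43], [-51.17, 129.36], [1.28, 143.12], [-76.62, 256.62], [0, 156.53], [-152.29, 152.29]. Speed limits (degrees/s): [136.94, 136.94, 159.86, 180, 180, 180].

## Interface

Orientations are given as a 3x3 rotation matrix whose columns are the frame's x, y, z axes.
In Python, from cell import r, read_camera, camera_params, job, trace gives the robot as it stands.
- The arm moves only by the tool step_arm, never from a script. Its argument "rows" is a list of rows, each a list of 3 entries, a list of its own where there are three numbers: the shift along the tool's x, y, z in units of 800 mm (1.0 is 800 mm), then the turn, a rotation vector about the tool's x, y, z in units of 90 degrees (1.0 is 90 degrees), then the gripper command: -1 is shut, 1 is fully open, values between are in proportion. A call has 1 to 8 rows; each row is the pose to reach, as a shift and turn from the pose commanded when the call began, along the tool's axes at that moment; what a row does not reach only later rows make up. A row lasts 1/12 s, in which the tool goes at most 41.7 mm and 7.16 degrees, less where a joint would pass 70% of its speed; a pose out of reach is approached as far as the arm can. A call with a number of a shift or a turn outside -1 to 1 is refused whole. A call with a gripper value outside its range is refused whole. The fingers move at their own pace and stop on an object; "newtons" is the grip in N (left out, the last holds). Time passes only in rows, so rows that repeat a pose let the fingers close. It gives the time, the measured TCP pose, the force, the opening and the grip force at its end, in the units of the state.
- r.get_obs(): the state, without advancing time (a new reading comes with each control period).
- read_camera(name): name is "scene" or "top" or "wrist"; returns the picture (400x640x3 uint8, red, green, blue); there is no depth.
- camera_params(name): a dict with "mtx" (3x3 intrinsics, pixels), "distortion" ([k1, k2, p1, p2, k3] as OpenCV has them; the pictures are not rectified), "rvec" (rotation vector, rad) and "tvec" (3), from world to camera coordinates, as OpenCV has them; the wrist camera has in their place "tool_from_camera" (4x4, takes a point from camera to tool coordinates, whose origin is the TCP and whose axes are the flange's). Camera axes: x right, y down, z forward; pixel columns grow to the right and rows downward; lengths in m; the calibration is good to about 2 mm. A picture is of the moment at which its call begins: read the wrist's pose just before it. camera_params takes no time and is no camera call.
- job.job_done(): hands the job in; it is judged then, once.
Trained networks look in the newest picture that a camera, given by its name, has taken for a name from the list of things; names that differ only in an ending like _2 or _b are one class to them, and where a whole thing is asked for, a point or a joint stands for the part that bears it (a point fixed in the world has none). Each returns a list of dicts, best first, with "conf" (0 to 1); they miss things now and then, are a little off and sometimes report something else, mostly with a low value. They report only what shows in the picture. A call takes as long as a camera call. They do not tell look-alikes from the thing itself.
- trace(label, camera): "region" (400x640 bool, what is visible of it) and "box" ([centre column, centre row, width, height] in pixels, round what is visible of it).
The state is a dict: "time_s": time; "q": joint angles; "dq": joint speeds; "effort": joint torques, N m; "eef_pos": TCP position; "orientation": TCP orientation; "wrist_force": force on the tool from outside, world axes, zero at the start; "ft_torque": the same for the moment, N m; "opening": opening from 0.0 (shut) to 1.0 (fully open); "grasp_force": force on a finger pad.
Only numpy, scipy, OpenCV 4.12 (cv2) and the standard library are available. Lean on these libraries where they do the work, as an engineer would, in place of code of your own. Each camera call takes 0.05 s, during which the arm holds its last target. There are 200 camera calls.

## Working session

There is one attempt and no reset: what is moved stays moved. The work goes in short steps, Python scripts to look and compute and a tool call to move; the robot and the scene stay as the last step left them, time stands still between calls to the robot, and variables do not carry over. Pictures are saved under pics/ and viewed, at most 10 in all, crops included, and the job is handed in when it is done.

Besides the shell and the picture viewer there is one more tool, called after "Request:" as name(argument=value, ...), one argument or row to a line, values as JSON. step_arm: Moves the arm, as the interface text tells. Shifts and turns lie within -1 to 1; 1 stands for 800 mm of shift or 90 degrees of turn. Its arguments: {"type":"object","properties":{"rows":{"type":"array","items":{"type":"array"}},"newtons":{"type":"number"}},"required":["rows"]}

```bash
mkdir -p pics; ls; python3 - <<'E'
from cell import r, read_camera, camera_params, job, trace
import cv2,numpy as np
for c in ("scene","top"):
    im=read_camera(c); cv2.imwrite(f"pics/{c}0.png",im[:,:,::-1])
    p=camera_params(c); print(c,{k:np.round(v,4).tolist() for k,v in p.items()})
    R=cv2.Rodrigues(np.array(p['rvec'],float))[0]; print(-R.T@np.array(p['tvec'],float).ravel())
    for n in ["photometer","shutter_tab","rack","amber_cuvette","green_cuvette","blue_cuvette","wash_bottle","tip_box","beaker","jar","dish"]:
        print(n,[(round(d['conf'],2),np.round(d['box']).tolist()) for d in trace(n,c)[:3]])
print(r.get_obs())
print({k:np.round(v,4).tolist() for k,v in camera_params("wrist").items()})
E
```

```text
pics
scene {'mtx': [[486.194, 0.0, 325.9421], [0.0, 486.194, 191.6924], [0.0, 0.0, 1.0]], 'distortion': [-0.0803, 0.0, 0.0, 0.0, 0.0], 'rvec': [1.9128, 1.1299, -0.6259], 'tvec': [-0.2365, -0.1521, 1.9106]}
[ 1.59575755 -0.58135291  0.91931707]
photometer [(0.85, [400.0, 196.0, 85.0, 89.0])]
shutter_tab [(0.53, [168.0, 257.0, 53.0, 47.0])]
rack [(0.63, [241.0, 200.0, 74.0, 40.0]), (0.56, [338.0, 177.0, 70.0, 23.0])]
amber_cuvette [(0.68, [258.0, 226.0, 12.0, 19.0]), (0.35, [186.0, 220.0, 24.0, 28.0])]
green_cuvette [(0.61, [227.0, 238.0, 14.0, 19.0])]
blue_cuvette [(0.52, [244.0, 231.0, 12.0, 19.0]), (0.41, [412.0, 157.0, 19.0, 7.0])]
wash_bottle []
tip_box [(0.57, [168.0, 256.0, 56.0, 41.0])]
beaker [(0.92, [308.0, 270.0, 27.0, 45.0]), (0.71, [255.0, 219.0, 9.0, 5.0])]
jar [(0.73, [186.0, 220.0, 25.0, 28.0])]
dish [(0.39, [411.0, 157.0, 20.0, 6.0])]
top {'mtx': [[379.5558, 0.0, 315.9285], [0.0, 379.5558, 203.0938], [0.0, 0.0, 1.0]], 'distortion': [-0.0263, 0.0, 0.0, 0.0, 0.0], 'rvec': [2.1499, -2.0978, 0.2004], 'tvec': [-0.0325, 0.5345, 1.1976]}
[ 0.30324156 -0.02066788  1.27611597]

[... 1017 characters left out ...]
, 'eef_pos': array([0.22797637, 0.55499365, 0.21861903]), 'orientation': array([[-9.24980049e-01,  3.80015669e-01, -1.14305810e-05],
       [ 3.80015669e-01,  9.24980049e-01, -2.57391410e-05],
       [ 7.91782436e-07, -2.81519918e-05, -1.00000000e+00]]), 'wrist_force': array([-0.07393185, -0.18858993,  0.04386923]), 'ft_torque': array([ 0.00325041,  0.01707567, -0.01227997]), 'grasp_force': 0.0, 'opening': 0.9997280383208941}
{'mtx': [[298.1218, 0.0, 321.0353], [0.0, 298.1218, 197.6019], [0.0, 0.0, 1.0]], 'distortion': [-0.0377, 0.0, 0.0, 0.0, 0.0], 'tool_from_camera': [[-0.0, -0.969, -0.2473, 0.0678], [1.0, -0.0001, 0.0001, 0.0003], [-0.0002, -0.2473, 0.969, -0.1663], [0.0, 0.0, 0.0, 1.0]]}
```

View pics/scene0.png

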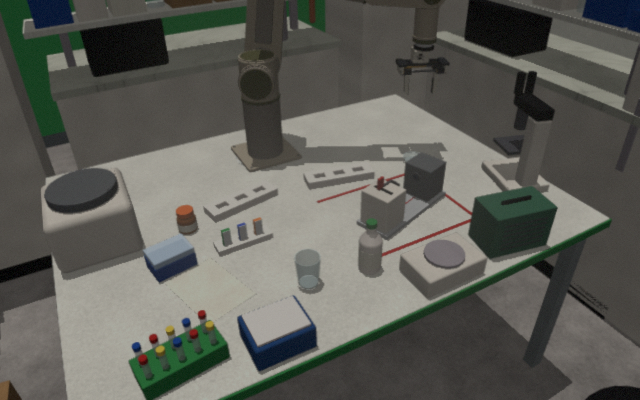

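View pics/top0.png

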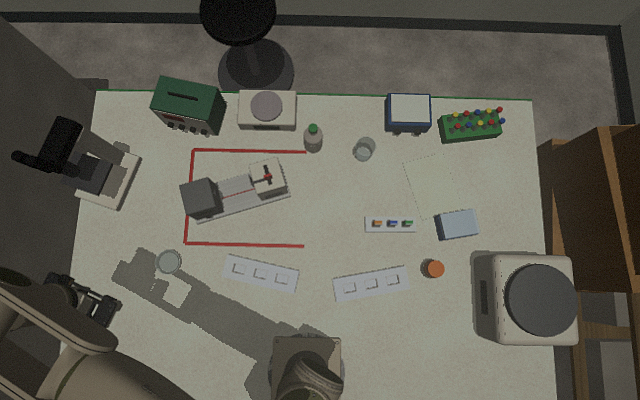

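The scene picture shows the rack with three cuvettes at about (243,235). The amber one is the right-hand cuvette there, with its top near (258,222), and the leftmost in the top view at (377,223). The photometer is at about (235,190) in top, with its red tab near (267,176). The two racks at (260,272) and (370,283) are larger and empty.

Things that could be taken for the amber cuvette are the orange-capped jar at top (433,268), the blue cuvette at (392,223) and the green one at (407,223). I'll check the choice in a close crop.

```bash
cat > h.py <<'E'
from cell import r, read_camera, camera_params, job, trace
import cv2,numpy as np
def ext(c,obs=None):
    p=camera_params(c)
    if c!="wrist":
        R=cv2.Rodrigues(np.array(p['rvec'],float))[0]; t=np.array(p['tvec'],float).ravel()
        return p,R,t
    o=obs or r.get_obs(); T=np.eye(4);T[:3,:3]=o['orientation'];T[:3,3]=o['eef_pos']
    M=np.linalg.inv(T@np.array(p['tool_from_camera'])); return p,M[:3,:3],M[:3,3]
def back(e,uv,z):
    p,R,t=e; n=cv2.undistortPoints(np.array(uv,float).reshape(-1,1,2),np.array(p['mtx']),np.array(p['distortion']))[:,0]
    d=np.c_[n,np.ones(len(n))]@R; C=-R.T@t
    return C+d*((z-C[2])/d[:,2])[:,None]
def proj(e,X):
    p,R,t=e; return cv2.projectPoints(np.array(X,float).reshape(-1,3),cv2.Rodrigues(R)[0],t,np.array(p['mtx']),np.array(p['distortion']))[0][:,0]
E
python3 - <<'E'
from h import *
im=cv2.imread("pics/top0.png")
a=cv2.resize(im[140:230,175:305],None,fx=6,fy=6,interpolation=cv2.INTER_CUBIC)[:, :780]
b=cv2.resize(im[205:245,355:425],None,fx=6,fy=6,interpolation=cv2.INTER_CUBIC)
c=np.zeros((600,790,3),np.uint8); a=cv2.resize(a,(520,360)); c[:360,:520]=a; c[360:600,:420]=b
cv2.imwrite("pics/crop1.png",c)
e=ext("top")
print(back(e,[[377,223],[392,223],[407,223]],.066)); print(back(e,[[267,175]],.167))
print(back(e,[[365,232],[415,232]],.018))
E
```

```text
[[ 0.47181844 -0.21742987  0.066     ]
 [ 0.47298777 -0.26579945  0.066     ]
 [ 0.47415354 -0.31424325  0.066     ]]
[[0.59554188 0.1300952  0.167     ]]
[[ 0.4473228  -0.18506883  0.018     ]
 [ 0.4512985  -0.35207334  0.018     ]]
```

View pics/crop1.png

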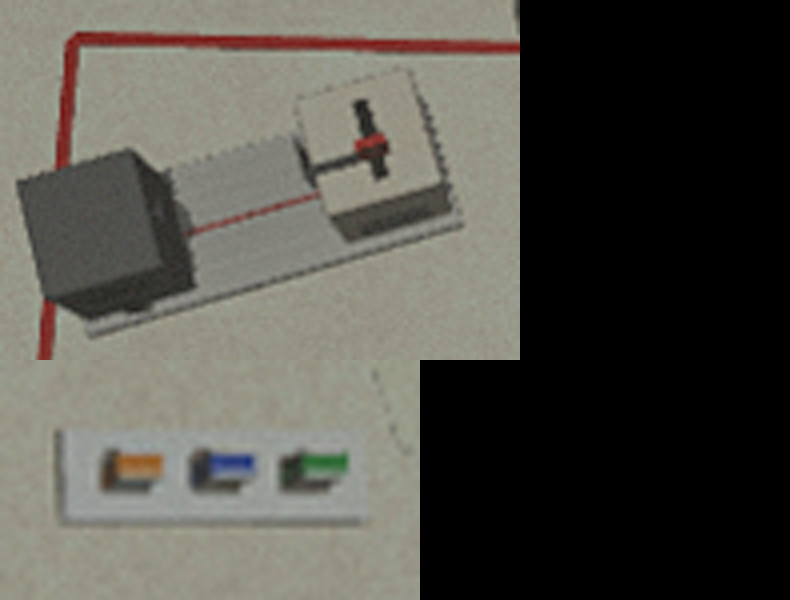

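The crop confirms the choice: amber is the leftmost cuvette in the crop (top of the rack at 135,465), with blue then green to its right. The lamp top's corners are at about (298,97), (408,70), (447,182) and (328,215), and the tab is at (371,144) with its slot running towards +x, up and to the left.

```bash
python3 - <<'E'
from h import *
e=ext("top")
u=np.array([[18,182],[130,150],[165,263],[52,300],[298,97],[408,70],[447,182],[328,215]])/4+[175,140]
L=np.array([[50,160],[50,65],[-50,65],[-50,160],[50,-65],[50,-160],[-50,-160],[-50,-65]])/1e3
W=back(e,u,.13)[:,:2]
a=L-L.mean(0);b=W-W.mean(0);U,S,V=np.linalg.svd(a.T@b);R=(U@V).T;t=W.mean(0)-R@L.mean(0)
yaw=np.degrees(np.arctan2(R[1,0],R[0,0]));print("yaw",yaw,"org",t,S.sum()/(a**2).sum()); print(np.round((L@R.T+t-W)*1e3,1))
tab=back(e,[[175+371/4,140+144/4]],.165)[0,:2]; print("tab",tab,"local",R.T@(tab-t))
# rack
k=np.array([[60,430],[365,432],[365,522],[62,522]])-[0,360]
print(back(e,k/6+[355,205],.018))
E
```

```text
yaw 18.60921146175058 org [0.5693354  0.23960654] 0.9865645006005594
[[ 0.6  1.6]
 [ 3.2 -3.1]
 [-2.9 -1.1]
 [-2.3  4.3]
 [-1.3  2.3]
 [ 4.9 -2.5]
 [-0.2 -0.3]
 [-2.1 -1.1]]
tab [0.59300918 0.12794994] local [-0.01319488 -0.11337345]
[[ 0.49894421 -0.18504141  0.018     ]
 [ 0.50197903 -0.356081    0.018     ]
 [ 0.45136419 -0.35486448  0.018     ]
 [ 0.44734954 -0.18617969  0.018     ]]
```

Request:
step_arm(
  rows=[
    [[-0.593, -0.259, -0.1], [0, 0, 0.54], 1],
    [[-0.593, -0.259, -0.1], [0, 0, 0.54], 1],
    [[-0.593, -0.259, -0.1], [0, 0, 0.54], 1],
    [[-0.593, -0.259, -0.1], [0, 0, 0.54], 1],
    [[-0.593, -0.259, -0.1], [0, 0, 0.54], 1],
    [[-0.593, -0.259, -0.1], [0, 0, 0.54], 1],
    [[-0.593, -0.259, -0.1], [0, 0, 0.54], 1],
    [[-0.593, -0.259, -0.1], [0, 0, 0.54], 1],
  ],
)

```text
time_s: 1.87
eef_pos: [0.4582, 0.3167, 0.2701]
orientation: [[-0.321, 0.947, 0.0], [0.947, 0.321, 0.0], [0.0, 0.001, -1.0]]
wrist_force: [0.5, 0.5, 1.3]
opening: 1.0
grasp_force: 0.0
```

```bash
cat >> h.py <<'E'
def go(p,yaw):  # shift/turn (tool units) to a TCP position with tool y at world angle yaw, tool down
    from scipy.spatial.transform import Rotation as Ro
    o=r.get_obs(); R=o['orientation']; c,s=np.cos(np.radians(yaw)),np.sin(np.radians(yaw))
    G=np.array([[-s,c,0],[c,s,0],[0,0,-1.]])
    d=R.T@(np.array(p)-o['eef_pos']); w=Ro.from_matrix(R.T@G).as_rotvec(degrees=True)/90
    print("t",round(o['time_s'],2),"pos",np.round(o['eef_pos'],4),"shift",np.round(d/.8,4),"turn",np.round(w,4),"rows",round(max(np.linalg.norm(d)/.0417,np.linalg.norm(w)*90/7.16),1),"F",np.round(o['wrist_force'],1),"open",round(o['opening'],3),"g",round(o['grasp_force'],1))
E
python3 -c "
from h import *
go([.588,.183,.30],18.6)"
```

```text
t 1.87 pos [0.4582 0.3167 0.2701] shift [-0.2103  0.1001 -0.0373] turn [ 0.0004 -0.0001  0.0011] rows 4.5 F [0.5 0.5 1.3] open 1.0 g 0.0
```

Request:
step_arm(
  rows=[
    [[-0.21, 0.1, -0.037], [0, 0, 0], 1],
    [[-0.21, 0.1, -0.037], [0, 0, 0], 1],
    [[-0.21, 0.1, -0.037], [0, 0, 0], 1],
    [[-0.21, 0.1, -0.037], [0, 0, 0], 1],
    [[-0.21, 0.1, -0.037], [0, 0, 0], 1],
    [[-0.21, 0.1, -0.037], [0, 0, 0], 1],
    [[-0.21, 0.1, -0.037], [0, 0, 0], 1],
  ],
)

```text
time_s: 2.45
eef_pos: [0.5883, 0.1846, 0.2989]
orientation: [[-0.324, 0.946, -0.0], [0.946, 0.324, 0.0], [0.0, -0.0, -1.0]]
wrist_force: [-0.3, 0.6, 0.3]
opening: 0.997
grasp_force: 0.0
```

```bash
python3 - <<'E'
from h import *
o=r.get_obs(); im=read_camera("wrist"); cv2.imwrite("pics/w1.png",im[:,:,::-1]); np.save("w1.npy",[o['eef_pos']]); np.save("w1R.npy",o['orientation'])
e=ext("wrist",o); go([.588,.183,.30],18.6)
y=np.radians(18.6);R=np.array([[np.cos(y),-np.sin(y)],[np.sin(y),np.cos(y)]]);t=np.array([.5693,.2396])
L=np.array([[50,160],[50,65],[-50,65],[-50,160],[50,-65],[50,-160],[-50,-160],[-50,-65]])/1e3
print(np.round(proj(e,np.c_[L@R.T+t,np.full(8,.13)])))
E
```

```text
t 2.5 pos [0.5875 0.1856 0.2989] shift [-0.0033 -0.0005 -0.0014] turn [-0.0003 -0.0003  0.0046] rows 0.1 F [-0.8 -0.1 -0. ] open 1.003 g 0.0
[[372. -33.]
 [368.  69.]
 [273.  68.]
 [271. -33.]
 [364. 189.]
 [360. 264.]
 [279. 264.]
 [277. 189.]]
```

View pics/w1.png

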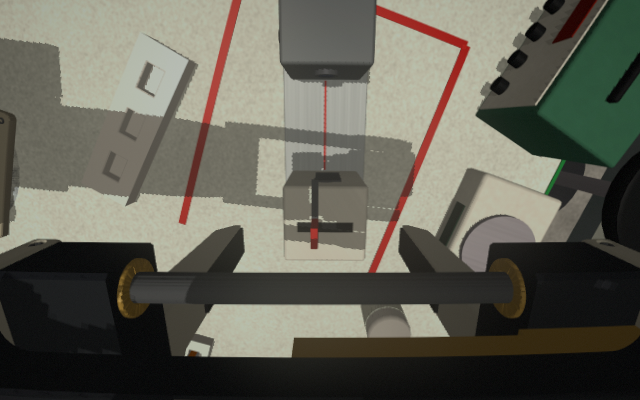

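The wrist picture shows the lamp top's corners at (284,185), (366,185), (365,259) and (284,260). The red beam line runs vertically at column 325, rows 81–170. The red tab is at (314,235), and the detector's near edge runs along row 66 from column 280 to 375. I'll refine from these.

```bash
python3 - <<'E'
from h import *
o=dict(eef_pos=np.load("w1.npy")[0],orientation=np.load("w1R.npy")); e=ext("wrist",o)
im=cv2.imread("pics/w1.png").astype(int); B,G,Rr=im[...,0],im[...,1],im[...,2]
red=(Rr>1.6*G)&(Rr>1.6*B)&(Rr>60)
v,u=np.nonzero(red[85:166,312:340]); v+=85;u+=312
P=back(e,np.c_[u,v],.0155); k=np.polyfit(P[:,1],P[:,0],1); 
y=np.arctan(-k[0]); print("line yaw",np.degrees(y),"x at y",k, u.mean(), P[:,0].std())
v,u=np.nonzero(red[215:255,300:330]); v+=215;u+=300; print("tab px",u.min(),u.max(),v.min(),v.max())
for row in range(v.min(),v.max()+1): print(row,u[v==row].min(),u[v==row].max(),end='; ')
Rm=np.array([[np.cos(y),-np.sin(y)],[np.sin(y),np.cos(y)]])
# origin: line gives x offset; corners give y
uv=[[280,66],[375,67],[284,185],[366,185],[365,259],[284,260]]; L=np.array([[-50,65],[50,65],[-50,-65],[50,-65],[50,-160],[-50,-160]])/1e3
W=back(e,uv,.13)[:,:2]; d=W@Rm-L; print("\ncorner origin local est",np.round(d*1e3,1))
dl=(P[:,:2]@Rm)[:,0].mean(); print("line local x",dl*1e3)
print("yawlens",np.degrees(np.arctan2(*(W[1]-W[0])[::-1])),np.degrees(np.arctan2(*(W[3]-W[2])[::-1])))
t=Rm@[dl,d[:,1].mean()];print("org",t)
tb=back(e,[[314,(v.max()-2)]],.167)[0,:2];print("tab",tb,(tb-t)@Rm)
E
```

```text
line yaw 18.401305471105744 x at y [-0.33268103  0.65492634] 324.5169491525424 0.009590329196450649
tab px 310 317 220 248
220 312 316; 221 312 317; 222 313 316; 223 312 316; 224 312 316; 225 313 314; 226 313 316; 227 314 316; 228 310 317; 229 310 317; 230 310 317; 231 310 317; 232 310 317; 233 310 317; 234 311 317; 235 311 317; 236 311 317; 237 311 317; 238 311 317; 239 311 317; 240 311 317; 241 311 317; 242 311 316; 243 311 316; 244 311 316; 245 311 316; 246 311 316; 247 311 316; 248 311 316; 
corner origin local est [[622.7  49.5]
 [622.6  49.5]
 [624.4  51.7]
 [618.6  52.6]
 [621.8  54.8]
 [622.3  52.6]]
line local x 621.4391863493399
yawlens 18.38724862170089 18.92849504781253
org [0.57332181 0.24529363]
tab [0.6015766  0.12389436] [-0.01151209 -0.12411118]
```

```bash
python3 -c "
from h import *
go([.5987,.1347,.142],18.4)"
```

```text
t 2.5 pos [0.5875 0.1856 0.2989] shift [-0.0649 -0.0074  0.196 ] turn [-0.0003 -0.0003  0.0068] rows 4.0 F [-0.8 -0.1 -0. ] open 1.003 g 0.0
```

Request:
step_arm(
  rows=[
    [[-0.065, -0.007, 0.03], [0, 0, 0.007], 1],
    [[-0.065, -0.007, 0.08], [0, 0, 0.007], 1],
    [[-0.065, -0.007, 0.12], [0, 0, 0.007], 1],
    [[-0.065, -0.007, 0.16], [0, 0, 0.007], 1],
    [[-0.065, -0.007, 0.195], [0, 0, 0.007], 1],
    [[-0.065, -0.007, 0.195], [0, 0, 0.007], 1],
    [[-0.065, -0.007, 0.195], [0, 0, 0.007], 1],
  ],
)

```text
time_s: 3.08
eef_pos: [0.5971, 0.1358, 0.1416]
orientation: [[-0.318, 0.948, -0.004], [0.948, 0.318, -0.0], [0.001, -0.004, -1.0]]
wrist_force: [0.1, -0.1, 0.6]
opening: 1.0
grasp_force: 0.0
```

Request:
step_arm(
  newtons=15,
  rows=[
    [[0, 0, 0], [0, 0, 0], -1],
    [[0, 0, 0], [0, 0, 0], -1],
    [[0, 0, 0], [0, 0, 0], -1],
    [[0, 0, 0], [0, 0, 0], -1],
    [[0, 0, 0], [0, 0, 0], -1],
    [[0, 0, 0], [0, 0, 0], -1],
    [[0, 0, 0], [0, 0, 0], -1],
    [[0, 0, 0], [0, 0, 0], -1],
  ],
)

```text
time_s: 3.75
eef_pos: [0.5993, 0.1346, 0.1432]
orientation: [[-0.316, 0.949, -0.0], [0.949, 0.316, -0.0], [0.0, -0.0, -1.0]]
wrist_force: [-0.9, 0.3, -0.1]
opening: 0.475
grasp_force: 0.0
```

Request:
step_arm(
  newtons=15,
  rows=[
    [[0, 0, 0], [0, 0, 0], -1],
    [[0, 0, 0], [0, 0, 0], -1],
    [[0, 0, 0], [0, 0, 0], -1],
    [[0, 0, 0], [0, 0, 0], -1],
    [[0, 0, 0], [0, 0, 0], -1],
    [[0, 0, 0], [0, 0, 0], -1],
    [[0, 0, 0], [0, 0, 0], -1],
    [[0, 0, 0], [0, 0, 0], -1],
  ],
)

```text
time_s: 4.42
eef_pos: [0.5992, 0.1347, 0.1431]
orientation: [[-0.316, 0.949, -0.0], [0.949, 0.316, -0.0], [0.0, -0.0, -1.0]]
wrist_force: [-1.4, 0.1, 0.4]
opening: 0.09
grasp_force: 15.0
```

Request:
step_arm(
  rows=[
    [[0, 0.008, 0], [0, 0, 0], -1],
    [[0, 0.015, 0], [0, 0, 0], -1],
    [[0, 0.022, 0], [0, 0, 0], -1],
    [[0, 0.027, 0], [0, 0, 0], -1],
    [[0, 0.03, 0], [0, 0, 0], -1],
    [[0, 0.032, 0], [0, 0, 0], -1],
    [[0, 0.034, 0], [0, 0, 0], -1],
    [[0, 0.035, 0], [0, 0, 0], -1],
  ],
)

```text
time_s: 5.08
eef_pos: [0.6235, 0.1427, 0.1429]
orientation: [[-0.316, 0.949, -0.006], [0.949, 0.316, -0.002], [0.0, -0.007, -1.0]]
wrist_force: [-18.8, -6.8, 10.7]
opening: 0.083
grasp_force: 15.0
```

Request:
step_arm(
  rows=[
    [[0, 0.001, 0], [0, 0, 0], -1],
    [[0, 0.002, 0], [0, 0, 0], -1],
    [[0, 0.003, 0], [0, 0, 0], -1],
    [[0, 0.003, 0], [0, 0, 0], -1],
  ],
)

```text
time_s: 5.42
eef_pos: [0.6236, 0.1427, 0.1428]
orientation: [[-0.316, 0.949, -0.011], [0.949, 0.316, -0.003], [0.0, -0.011, -1.0]]
wrist_force: [-26.8, -8.7, 16.3]
opening: 0.088
grasp_force: 15.0
```

The tab has moved 25.7 mm and met a firm stop with about 28 N, so it's at the end stop. I'll release it and rise.

Request:
step_arm(
  rows=[
    [[0, 0, 0], [0, 0, 0], 1],
    [[0, 0, 0], [0, 0, 0], 1],
    [[0, 0, 0], [0, 0, 0], 1],
    [[0, 0, 0], [0, 0, 0], 1],
    [[0, 0, 0], [0, 0, 0], 1],
    [[0, 0, -0.04], [0, 0, 0], 1],
    [[0, 0, -0.09], [0, 0, 0], 1],
    [[0, 0, -0.14], [0, 0, 0], 1],
  ],
)

```text
time_s: 6.08
eef_pos: [0.6272, 0.1442, 0.2549]
orientation: [[-0.316, 0.949, -0.003], [0.949, 0.316, -0.0], [0.001, -0.003, -1.0]]
wrist_force: [0.1, -0.1, -0.0]
opening: 0.612
grasp_force: 0.0
```

```bash
python3 - <<'E'
from h import *
o=r.get_obs(); e=ext("wrist",o); im=read_camera("wrist"); cv2.imwrite("pics/w2.png",im[:,:,::-1])
y=np.radians(18.4);Rm=np.array([[np.cos(y),-np.sin(y)],[np.sin(y),np.cos(y)]]);t=np.array([.5739,.2455])
L=np.array([[-.015,-.113],[.015,-.113]]);print(proj(e,np.c_[L@Rm.T+t,[.167]*2]))
im=im.astype(int);red=(im[...,0]>1.6*im[...,1])&(im[...,0]>1.6*im[...,2])&(im[...,0]>60)
n,l,s,c=cv2.connectedComponentsWithStats(red.astype(np.uint8))
for i in range(1,n):
    if s[i,4]>40: print(s[i],c[i])
# rack approach: hover with camera beside amber
go([.475,-.14,.25],0)
E
```

```text
[[282.643123   201.36264761]
 [316.58773144 201.41485125]]
[ 145    0   48  203 1322] [168.97806354  97.0408472 ]
[ 375    0   96  226 1706] [424.10257913 107.04396249]
[305  33   3 105 200] [306.46  81.51]
[312 187  10  31 258] [316.52325581 201.92248062]
[358 239  11  32 157] [363.99363057 256.81528662]
t 6.13 pos [0.631  0.1448 0.2668] shift [-0.276  -0.2979  0.0181] turn [7.500e-03 1.000e-04 2.049e-01] rows 7.8 F [-0.2  0.3  8. ] open 0.658 g 0.0
```

```bash
python3 -c "
from h import *
go([.475,-.19,.22],0.5)"
```

```text
t 6.13 pos [0.631  0.1448 0.2668] shift [-0.3352 -0.3181  0.0555] turn [7.500e-03 1.000e-04 1.994e-01] rows 8.9 F [-0.2  0.3  8. ] open 0.658 g 0.0
```

Request:
step_arm(
  rows=[
    [[-0.335, -0.318, 0.055], [0, 0, 0.2], 1],
    [[-0.335, -0.318, 0.055], [0, 0, 0.2], 1],
    [[-0.335, -0.318, 0.055], [0, 0, 0.2], 1],
    [[-0.335, -0.318, 0.055], [0, 0, 0.2], 1],
    [[-0.335, -0.318, 0.055], [0, 0, 0.2], 1],
    [[-0.335, -0.318, 0.055], [0, 0, 0.2], 1],
    [[-0.335, -0.318, 0.055], [0, 0, 0.2], 1],
    [[-0.335, -0.318, 0.055], [0, 0, 0.2], 1],
  ],
)

```text
time_s: 6.8
eef_pos: [0.4871, -0.157, 0.2157]
orientation: [[-0.008, 1.0, 0.001], [1.0, 0.008, -0.001], [-0.001, 0.001, -1.0]]
wrist_force: [-0.6, -0.8, -0.1]
opening: 1.0
grasp_force: 0.0
```

```bash
python3 -c "
from h import *
go([.475,-.19,.22],0.5)"
```

```text
t 6.8 pos [ 0.4871 -0.157   0.2157] shift [-0.0411 -0.0154 -0.0053] turn [ 0.0008  0.0004 -0.0004] rows 0.8 F [-0.6 -0.8 -0.1] open 1.0 g 0.0
```

Request:
step_arm(
  rows=[
    [[-0.041, -0.015, -0.005], [0, 0, 0], 1],
    [[-0.041, -0.015, -0.005], [0, 0, 0], 1],
    [[-0.041, -0.015, -0.005], [0, 0, 0], 1],
    [[-0.041, -0.015, -0.005], [0, 0, 0], 1],
  ],
)

```text
time_s: 7.13
eef_pos: [0.4765, -0.1883, 0.2199]
orientation: [[-0.007, 1.0, 0.001], [1.0, 0.007, 0.0], [0.0, 0.001, -1.0]]
wrist_force: [-0.9, -0.2, -0.0]
opening: 1.002
grasp_force: 0.0
```

```bash
python3 - <<'E'
from h import *
o=r.get_obs(); e=ext("wrist",o); im=read_camera("wrist"); np.savez("w3.npz",im=im,p=o['eef_pos'],R=o['orientation'])
go([.475,-.19,.22],0.5)
print(np.round(proj(e,[[.474,-.2195,.066],[.474,-.2195,.018]])))
cv2.imwrite("pics/w3.png",cv2.resize(im[80:330,200:440,::-1],None,fx=2.4,fy=2.4,interpolation=cv2.INTER_CUBIC))
E
```

```text
t 7.18 pos [ 0.4767 -0.1877  0.2198] shift [-0.0029 -0.0021 -0.0003] turn [ 0.0003 -0.0002 -0.0004] rows 0.1 F [-0.4  0.2 -1. ] open 0.998 g 0.0
[[318. 213.]
 [318. 202.]]
```

View pics/w3.png

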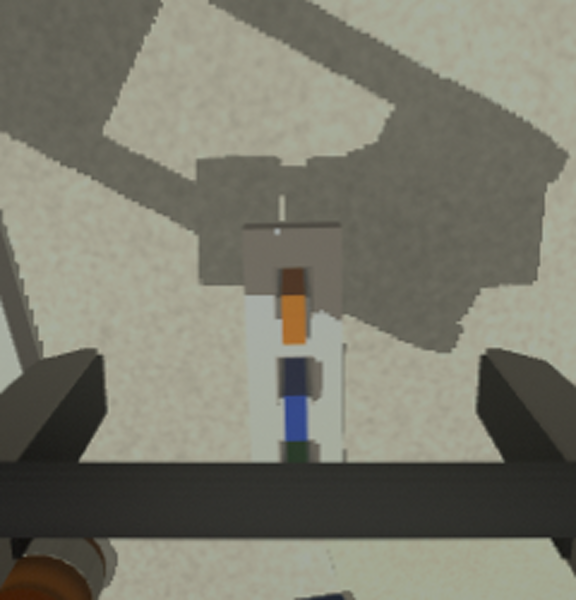

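The crop shows the amber cuvette's bright top at crop (294,319), which is picture pixel (322.7,213). Its shaded end window is at (293,281), and blue and green lie behind it.

```bash
python3 - <<'E'
from h import *
d=np.load("w3.npz"); im=d['im'].astype(int); e=ext("wrist",dict(eef_pos=d['p'],orientation=d['R']))
Rr,G,B=im[...,0],im[...,1],im[...,2]
for n,m in (("amber",(Rr>1.35*G)&(G>1.5*B)&(Rr>140)),("blue",(B>1.4*Rr)&(B>100))):
    m=m.copy(); m[:,:300]=0;m[:,345:]=0;m[:190]=0;m[270:]=0
    v,u=np.nonzero(m); P=back(e,np.c_[u,v],.066)[:,:2]
    print(n,len(u),u.min(),u.max(),v.min(),v.max(),"mean",P.mean(0))
    rows=[(v0,u[v==v0].min(),u[v==v0].max()) for v0 in range(v.min(),v.max()+1)]
    print(rows)
    print("slope dx/dy",np.polyfit(P[:,1],P[:,0],1), cv2.minAreaRect((P*1e3).astype(np.float32)))
k=np.array([[244,294],[252,460],[341,225],[344,455],[244,225],[341,225]])/2.4+[200,80]
print(back(e,k,.018))
E
```

```text
amber 180 318 326 203 222 mean [ 0.47839688 -0.2188712 ]
[(203, np.int64(318), np.int64(326)), (204, np.int64(318), np.int64(326)), (205, np.int64(318), np.int64(326)), (206, np.int64(318), np.int64(326)), (207, np.int64(318), np.int64(326)), (208, np.int64(318), np.int64(326)), (209, np.int64(318), np.int64(326)), (210, np.int64(318), np.int64(326)), (211, np.int64(318), np.int64(326)), (212, np.int64(318), np.int64(326)), (213, np.int64(318), np.int64(326)), (214, np.int64(318), np.int64(326)), (215, np.int64(318), np.int64(326)), (216, np.int64(318), np.int64(326)), (217, np.int64(318), np.int64(326)), (218, np.int64(318), np.int64(326)), (219, np.int64(318), np.int64(326)), (220, np.int64(318), np.int64(326)), (221, np.int64(318), np.int64(326)), (222, np.int64(318), np.int64(326))]
slope dx/dy [-0.00634741  0.47700761] ((478.408203125, -218.93038940429688), (9.058942794799805, 22.30916976928711), 0.37735065817832947)
blue 172 318 327 245 263 mean [ 0.47991255 -0.26941981]
[(245, np.int64(318), np.int64(327)), (246, np.int64(319), np.int64(327)), (247, np.int64(319), np.int64(327
[... 266 characters left out ...]
5, np.int64(319), np.int64(327)), (256, np.int64(319), np.int64(327)), (257, np.int64(319), np.int64(327)), (258, np.int64(319), np.int64(327)), (259, np.int64(319), np.int64(327)), (260, np.int64(319), np.int64(327)), (261, np.int64(319), np.int64(327)), (262, np.int64(319), np.int64(327)), (263, np.int64(319), np.int64(327))]
slope dx/dy [-0.0150339   0.47586212] ((479.4090881347656, -269.552734375), (10.4080228805542, 22.888774871826172), 0.6855820417404175)
[[ 0.45254877 -0.22046304  0.018     ]
 [ 0.45612481 -0.3182619   0.018     ]
 [ 0.50339381 -0.18289158  0.018     ]
 [ 0.50834737 -0.31479112  0.018     ]
 [ 0.45289007 -0.18322968  0.018     ]
 [ 0.50339381 -0.18289158  0.018     ]]
```

```bash
python3 -c "
from h import *
go([.4786,-.2192,.026],1.5)"
```

```text
t 7.18 pos [ 0.4767 -0.1877  0.2198] shift [-0.0395  0.002   0.2422] turn [ 0.0003 -0.0002 -0.0115] rows 4.7 F [-0.4  0.2 -1. ] open 0.998 g 0.0
```

Request:
step_arm(
  rows=[
    [[-0.04, 0.002, 0.02], [0, 0, -0.011], 1],
    [[-0.04, 0.002, 0.06], [0, 0, -0.011], 1],
    [[-0.04, 0.002, 0.1], [0, 0, -0.011], 1],
    [[-0.04, 0.002, 0.14], [0, 0, -0.011], 1],
    [[-0.04, 0.002, 0.17], [0, 0, -0.011], 1],
    [[-0.04, 0.002, 0.18], [0, 0, -0.011], 1],
    [[-0.04, 0.002, 0.18], [0, 0, -0.011], 1],
    [[-0.04, 0.002, 0.18], [0, 0, -0.011], 1],
  ],
)

```text
time_s: 7.85
eef_pos: [0.4788, -0.2197, 0.0765]
orientation: [[-0.026, 1.0, 0.0], [1.0, 0.026, -0.0], [-0.0, 0.0, -1.0]]
wrist_force: [0.6, -0.8, 0.6]
opening: 0.999
grasp_force: 0.0
```

```bash
python3 -c "
from h import *
go([.4786,-.2192,.026],1.5)"
```

```text
t 7.85 pos [ 0.4788 -0.2197  0.0765] shift [ 0.0006 -0.0002  0.0631] turn [0.0002 0.     0.0001] rows 1.2 F [ 0.6 -0.8  0.6] open 0.999 g 0.0
```

```bash
python3 - <<'E'
from h import *
o=r.get_obs(); e=ext("wrist",o); im=read_camera("wrist")
c=proj(e,[[.4786,-.2192,.066]])[0]; print(c, proj(e,[[.4786,-.2072,.066],[.4786,-.2312,.066]]))
u,v=int(c[0]),int(c[1]); cv2.imwrite("pics/w4.png",cv2.resize(im[max(v-90,0):v+60,u-90:u+90,::-1],None,fx=4,fy=4,interpolation=cv2.INTER_CUBIC)[:600,:800]); print(max(v-90,0),u-90)
E
```

```text
[319.93652121 232.56214134] [[320.42780109 214.42349718]
 [319.46130158 250.10932221]]
142 229
```

View pics/w4.png

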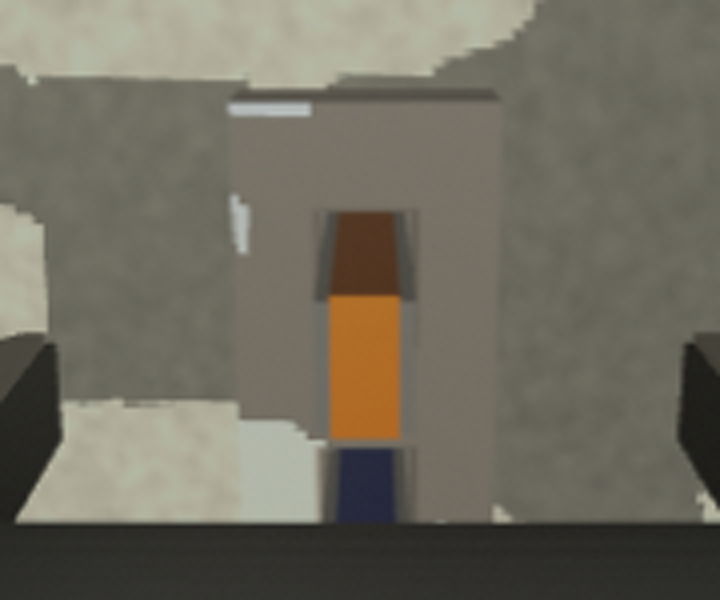

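The close view shows the amber top at picture columns 311–329 and rows 216–252. It's square to the tool and about 1 mm farther towards -y than I had. The fingers straddle it clear on both sides.

Request:
step_arm(
  newtons=20,
  rows=[
    [[-0.001, 0, 0.035], [0, 0, 0], 1],
    [[-0.001, 0, 0.06], [0, 0, 0], 1],
    [[-0.001, 0, 0.062], [0, 0, 0], 1],
    [[-0.001, 0, 0.062], [0, 0, 0], -1],
    [[-0.001, 0, 0.062], [0, 0, 0], -1],
    [[-0.001, 0, 0.062], [0, 0, 0], -1],
    [[-0.001, 0, 0.062], [0, 0, 0], -1],
    [[-0.001, 0, 0.062], [0, 0, 0], -1],
  ],
)

```text
time_s: 8.57
eef_pos: [0.4789, -0.2217, 0.0275]
orientation: [[-0.025, 1.0, 0.002], [1.0, 0.025, -0.001], [-0.001, 0.002, -1.0]]
wrist_force: [-0.8, 0.5, -0.6]
opening: 0.692
grasp_force: 0.0
```

Request:
step_arm(
  rows=[
    [[0, 0, 0], [0, 0, 0], -1],
    [[0, 0, 0], [0, 0, 0], -1],
    [[0, 0, 0], [0, 0, 0], -1],
    [[0, 0, 0], [0, 0, 0], -1],
    [[0, 0, 0], [0, 0, 0], -1],
    [[0, 0, 0], [0, 0, 0], -1],
    [[0, 0, 0], [0, 0, 0], -1],
    [[0, 0, 0], [0, 0, 0], -1],
  ],
)

```text
time_s: 9.23
eef_pos: [0.4779, -0.2211, 0.0261]
orientation: [[-0.025, 1.0, -0.0], [1.0, 0.025, 0.0], [0.0, -0.0, -1.0]]
wrist_force: [-0.3, -0.5, -0.8]
opening: 0.172
grasp_force: 20.0
```

Request:
step_arm(
  rows=[
    [[0, 0, 0], [0, 0, 0], -1],
    [[0, 0, 0], [0, 0, 0], -1],
    [[0, 0, 0], [0, 0, 0], -1],
    [[0, 0, 0], [0, 0, 0], -1],
  ],
)

```text
time_s: 9.57
eef_pos: [0.4779, -0.2211, 0.0261]
orientation: [[-0.025, 1.0, -0.0], [1.0, 0.025, 0.0], [0.0, -0.0, -1.0]]
wrist_force: [-0.8, 0.4, -0.7]
opening: 0.173
grasp_force: 20.0
```

Request:
step_arm(
  rows=[
    [[0, 0, -0.01], [0, 0, 0], -1],
    [[0, 0, -0.04], [0, 0, 0], -1],
    [[0, 0, -0.08], [0, 0, 0], -1],
    [[0, 0, -0.13], [0, 0, 0], -1],
    [[0, 0, -0.18], [0, 0, 0], -1],
    [[0, 0, -0.23], [0, 0, 0], -1],
    [[0, 0, -0.28], [0, 0, 0], -1],
    [[0, 0, -0.28], [0, 0, 0], -1],
  ],
)

```text
time_s: 10.23
eef_pos: [0.4814, -0.2231, 0.261]
orientation: [[-0.025, 1.0, 0.013], [1.0, 0.025, -0.007], [-0.008, 0.013, -1.0]]
wrist_force: [0.0, -0.5, -0.0]
opening: 0.17
grasp_force: 20.0
```

```bash
python3 -c "
from h import *
go([.5739,.2455,.25],18.4)"
```

```text
t 10.23 pos [ 0.4814 -0.2231  0.261 ] shift [0.5828 0.1301 0.0109] turn [ 0.0072  0.0061 -0.1886] rows 11.5 F [ 0.  -0.5 -0. ] open 0.17 g 20.0
```

Request:
step_arm(
  rows=[
    [[0.03, 0.006, 0], [0, 0, -0.02], -1],
    [[0.08, 0.018, 0], [0, 0, -0.05], -1],
    [[0.13, 0.03, 0], [0, 0, -0.08], -1],
    [[0.18, 0.04, 0], [0, 0, -0.1], -1],
    [[0.23, 0.05, 0], [0, 0, -0.13], -1],
    [[0.28, 0.06, 0], [0, 0, -0.16], -1],
    [[0.33, 0.07, 0], [0, 0, -0.188], -1],
    [[0.38, 0.08, 0], [0, 0, -0.188], -1],
  ],
)

```text
time_s: 10.9
eef_pos: [0.5343, 0.0864, 0.2507]
orientation: [[-0.317, 0.948, 0.001], [0.948, 0.317, -0.0], [-0.0, 0.001, -1.0]]
wrist_force: [0.2, -0.7, 1.0]
opening: 0.173
grasp_force: 20.0
```

```bash
python3 -c "
from h import *
go([.5739,.2455,.25],18.4)"
```

```text
t 10.9 pos [0.5343 0.0864 0.2507] shift [0.1729 0.1101 0.001 ] turn [0.0005 0.0002 0.0012] rows 3.9 F [ 0.2 -0.7  1. ] open 0.173 g 20.0
```

Request:
step_arm(
  rows=[
    [[0.04, 0.025, 0], [0, 0, 0], -1],
    [[0.08, 0.05, 0], [0, 0, 0], -1],
    [[0.12, 0.075, 0], [0, 0, 0], -1],
    [[0.15, 0.095, 0], [0, 0, 0], -1],
    [[0.168, 0.108, 0], [0, 0, 0], -1],
    [[0.172, 0.11, 0], [0, 0, 0], -1],
    [[0.172, 0.11, 0], [0, 0, 0], -1],
    [[0.172, 0.11, 0], [0, 0, 0], -1],
  ],
)

```text
time_s: 11.57
eef_pos: [0.5745, 0.242, 0.2501]
orientation: [[-0.315, 0.949, -0.0], [0.949, 0.315, -0.001], [-0.0, -0.0, -1.0]]
wrist_force: [-0.1, -1.1, -0.1]
opening: 0.171
grasp_force: 20.0
```

```bash
python3 - <<'E'
from h import *
go([.5739,.2455,.25],18.4); go([.5739,.2455,.085],18.4)
o=r.get_obs(); e=ext("wrist",o); im=read_camera("wrist"); np.savez("w5.npz",im=im,p=o['eef_pos'],R=o['orientation'])
cv2.imwrite("pics/w5.png",im[:,:,::-1])
im=im.astype(int);red=(im[...,0]>1.6*im[...,1])&(im[...,0]>1.6*im[...,2])&(im[...,0]>60)
n,l,s,c=cv2.connectedComponentsWithStats(red.astype(np.uint8))
for i in range(1,n):
    if s[i,4]>40: print(s[i],c[i])
E
```

```text
t 11.57 pos [0.5745 0.242  0.2501] shift [0.0044 0.0007 0.0002] turn [-0.0003  0.0003 -0.0005] rows 0.1 F [-0.1 -1.1 -0.1] open 0.171 g 20.0
t 11.57 pos [0.5745 0.242  0.2501] shift [0.0045 0.0008 0.2064] turn [-0.0003  0.0003 -0.0005] rows 4.0 F [-0.1 -1.1 -0.1] open 0.171 g 20.0
[ 169    0  128  263 2638] [212.09704321 106.79567854]
[595  21  45  65 143] [616.86013986  53.33566434]
[ 376   41  103  202 2394] [434.20969089 120.63492063]
[320 129   6  89 110] [321.07272727 174.37272727]
[ 310  218   23   55 1077] [321.19684308 248.40854225]
[332 304   9  21 171] [336.32748538 313.79532164]
```

View pics/w5.png

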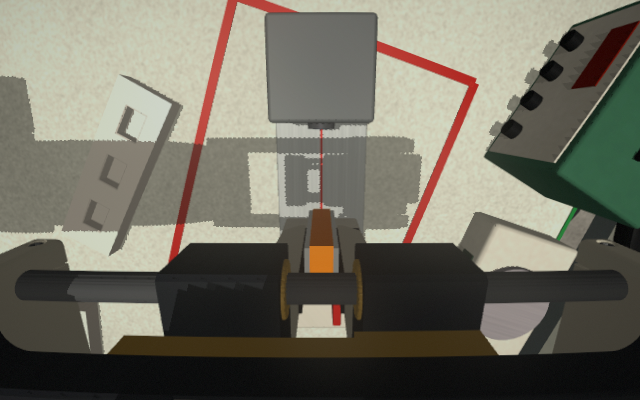

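The picture shows the cuvette held in line with the red beam line (column 321) and the detector centred at 321. The detector's top corners are at (266,122), (376,122), (265,13) and (377,13).

```bash
python3 - <<'E'
from h import *
d=np.load("w5.npz"); im=d['im'].astype(int); e=ext("wrist",dict(eef_pos=d['p'],orientation=d['R']))
W=back(e,[[266,122],[376,122],[376.5,13],[265.5,13]],.13)[:,:2]
L=np.array([[-50,65],[50,65],[50,160],[-50,160]])/1e3
red=(im[...,0]>1.6*im[...,1])&(im[...,0]>1.6*im[...,2])&(im[...,0]>60)
v,u=np.nonzero(red[130:207,312:330]);P=back(e,np.c_[u+312,v+130],.0155)[:,:2]
vx=cv2.fitLine((P*1e3).astype(np.float32),cv2.DIST_HUBER,0,.01,.01).ravel(); yaw=np.degrees(np.arctan2(vx[1],vx[0]))%180-90; print("yaw line",yaw,"edge",np.degrees(np.arctan2(*(W[1]-W[0])[::-1])),np.degrees(np.arctan2(*(W[2]-W[3])[::-1])))
y=np.radians(18.4);Rm=np.array([[np.cos(y),-np.sin(y)],[np.sin(y),np.cos(y)]])
print("corner est mm",np.round((W@Rm-L)*1e3,1),"line x",(P@Rm)[:,0].mean()*1e3, "TCP local",d['p'][:2]@Rm*1e3)
# cuvette as seen: amber top rows/cols
a=(im[...,0]>1.35*im[...,1])&(im[...,1]>1.5*im[...,2])&(im[...,0]>120);a[:235]=0;a[275:]=0;a[:,:300]=0;a[:,345:]=0
v,u=np.nonzero(a);print("amber",u.min(),u.max(),v.min(),v.max())
z=d['p'][2]+.01+.030; print("top edge",back(e,[[ (u.min()+u.max())/2+.0, v.min()]],z)[0,:2]@Rm*1e3)
E
```

```text
yaw line 18.348022 edge 18.34961373395864 18.336309185930002
corner est mm [[620.6  51.3]
 [623.4  51.2]
 [620.2  48.7]
 [623.9  48.8]] line x 621.7914491662826 TCP local [621.47076459  48.28745399]
amber 309 333 246 272
top edge [622.05242755  61.48562254]
```

Request:
step_arm(
  rows=[
    [[0.002, 0.0005, 0.01], [0, 0, 0], -1],
    [[0.002, 0.0005, 0.04], [0, 0, 0], -1],
    [[0.002, 0.0005, 0.08], [0, 0, 0], -1],
    [[0.002, 0.0005, 0.12], [0, 0, 0], -1],
    [[0.002, 0.0005, 0.16], [0, 0, 0], -1],
    [[0.002, 0.0005, 0.19], [0, 0, 0], -1],
    [[0.002, 0.0005, 0.203], [0, 0, 0], -1],
    [[0.002, 0.0005, 0.206], [0, 0, 0], -1],
  ],
)

```text
time_s: 12.28
eef_pos: [0.5724, 0.2427, 0.0821]
orientation: [[-0.314, 0.95, -0.005], [0.95, 0.314, -0.002], [-0.0, -0.005, -1.0]]
wrist_force: [0.2, -0.1, -1.0]
opening: 0.167
grasp_force: 20.0
```

Request:
step_arm(
  rows=[
    [[0, 0, 0], [0, 0, 0], -1],
    [[0, 0, 0], [0, 0, 0], -1],
    [[0, 0, 0], [0, 0, 0], -1],
    [[0, 0, 0], [0, 0, 0], -1],
  ],
)

```text
time_s: 12.62
eef_pos: [0.5759, 0.2447, 0.0876]
orientation: [[-0.315, 0.949, 0.003], [0.949, 0.315, 0.001], [0.0, 0.004, -1.0]]
wrist_force: [0.5, -1.3, -1.0]
opening: 0.17
grasp_force: 20.0
```

```bash
python3 - <<'E'
from h import *
o=r.get_obs(); y=np.radians(18.4);Rm=np.array([[np.cos(y),-np.sin(y)],[np.sin(y),np.cos(y)]])
go([.5739,.2455,.085],18.4); print("local",o['eef_pos'][:2]@Rm*1e3)
e=ext("wrist",o); im=read_camera("wrist"); sc=read_camera("scene")
out=np.zeros((560,640,3),np.uint8); out[:260]=im[100:360]; out[260:]=cv2.resize(sc[140:240,340:500],(480,300))[:, :480].repeat(1,0) if 0 else np.pad(cv2.resize(sc[140:240,340:500],(480,300)),((0,0),(0,160),(0,0)))
cv2.imwrite("pics/w6.png",out[:,:,::-1])
E
```

```text
t 12.62 pos [0.5759 0.2447 0.0876] shift [ 0.0018 -0.0021  0.0032] turn [ 0.0022 -0.     -0.0007] rows 0.1 F [ 0.5 -1.3 -1. ] open 0.17 g 20.0
local [623.71719307  50.38037744]
```

View pics/w6.png

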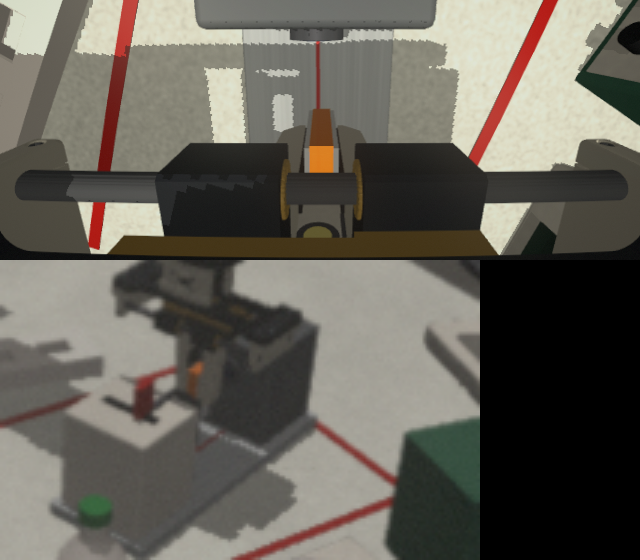

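The cuvette hangs in the gap with the tab open behind it. The arm was still swaying, so I'll let it settle and then trim.

Request:
step_arm(
  rows=[
    [[0, 0, 0], [0, 0, 0], -1],
    [[0, 0, 0], [0, 0, 0], -1],
    [[0, 0, 0], [0, 0, 0], -1],
    [[0, 0, 0], [0, 0, 0], -1],
    [[0, 0, 0], [0, 0, 0], -1],
    [[0, 0, 0], [0, 0, 0], -1],
    [[0, 0, 0], [0, 0, 0], -1],
    [[0, 0, 0], [0, 0, 0], -1],
  ],
)

```text
time_s: 13.38
eef_pos: [0.5745, 0.2443, 0.0853]
orientation: [[-0.315, 0.949, -0.0], [0.949, 0.315, -0.0], [-0.0, -0.0, -1.0]]
wrist_force: [-0.8, -0.2, -0.6]
opening: 0.17
grasp_force: 20.0
```

```bash
python3 - <<'E'
from h import *
o=r.get_obs(); y=np.radians(18.35);Rm=np.array([[np.cos(y),-np.sin(y)],[np.sin(y),np.cos(y)]])
go([.5739,.2455,.085],18.35); print("local",o['eef_pos'][:2]@Rm*1e3)
e=ext("wrist",o); im=read_camera("wrist").astype(int)
red=(im[...,0]>1.6*im[...,1])&(im[...,0]>1.6*im[...,2])&(im[...,0]>60)
v,u=np.nonzero(red[142:200,308:330]); P=back(e,np.c_[u+308,v+142],.0155)[:,:2]; print(u.mean()+308,"line x",np.median(P@Rm,axis=0)*1e3)
a=(im[...,0]>1.35*im[...,1])&(im[...,1]>1.5*im[...,2])&(im[...,0]>120);a[:244]=0;a[273:]=0;a[:,:300]=0;a[:,345:]=0
v,u=np.nonzero(a);print("amber",u.min(),u.max(),v.min(),v.max());print("top",back(e,[[(u.min()+u.max())/2,v.min()]],o['eef_pos'][2]+.04)[0,:2]@Rm*1e3)
E
```

```text
t 13.38 pos [0.5745 0.2443 0.0853] shift [ 0.0017 -0.0002  0.0003] turn [-0.0001  0.     -0.    ] rows 0.0 F [-0.8 -0.2 -0.6] open 0.17 g 20.0
local [622.15176792  50.99387256]
319.97727272727275 line x [621.85589818  81.71018998]
amber 309 333 246 272
top [622.71123377  64.17179893]
```

```bash
python3 -c "
from cell import job
print(job.job_done())"
```

```text
the job is handed in; nothing more can be done
None
```

I slid the shutter tab to its open end stop, and the arm is holding the amber cuvette by its frosted faces in the photometer gap, upright, measured within about 1 mm of the beam line and about midway between lamp and detector; I handed the job in at about 13.4 s, with no verdict returned.

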